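Load the gel cassette into the casting stand and latch it

TASK

Take the gel cassette (the tallest of the three slabs in the white draining rack) and lower it, without letting it drop, into the slot of the casting stand until it stands fully home on the slot's floor. Then swing the stand's latch arm all the way over the cassette's top edge to lock it in. Leave the other slabs and everything else on the bench where they are.

Things in the scene. Friction and masses are not known exactly. Their poses are not given: they have to be found in the camera images.
- cassette: gel cassette, a flat grey upright slab with a pale window on both faces: 10 mm thick (its x), 80 mm wide (its y), 100 mm high (its z), 0.15 kg. Origin: centre of its underside. It starts standing loosely in one of the three places of the draining rack (which one varies). Grip it across its thickness near the middle of its top edge. Either face may look either way in the slot.
- rack: white plastic draining rack, fixed, 190 mm (its x) by 100 mm (its y). Origin: centre of its underside. Three places at x = -60, 0 and +60 mm, each a channel 15 mm wide between two rails along y, 80 mm long; channel floor at z = 10 mm, rail tops at z = 36 mm. A slab in it has its faces looking along the rack's x.
- low_plate: plain glass plate in the rack, 8 mm thick, 80 mm wide, 60 mm high; stays there. Origin: centre of its underside.
- narrow_plate: plain narrow glass plate in the rack, 8 mm thick, 45 mm wide, 60 mm high; stays there. Origin: centre of its underside.
- stand: casting stand, fixed: grey base plate 100 mm (its x) by 170 mm (its y) by 12 mm, carrying a white slot block with one upright slot, and at y = -66 mm a steel post of 14 mm diameter that bears the latch arm. Origin: centre of its underside.
- slot_floor (a point): centre of the slot's floor, 12 mm above the bench. Axes as the stand's, z up. The slot is 13 mm wide (x) and 90 mm long (y), so the cassette's 80 mm width lies along y. Its straight walls rise 43 mm above the floor.
- slot_mouth (a point): centre of the slot's mouth, 56 mm above its floor: the top of the flared lips, which lead in over the last 13 mm and open to about 28 mm by 105 mm. A seated cassette stands 44 mm proud of the mouth.
- latch (a joint): latch arm on the post's vertical axis. 0 = closed (at its stop, arm along the stand's +y, over the cassette's top edge); grows counter-clockwise seen from above; about 1.57 points to the stand's -x. Starts open, at 1.5 to 2.1, and stays where left. The arm is a steel bar 14 mm wide, 8 mm thick, its underside 4 mm above a seated cassette.
- latch_pivot (a point): point on the latch's vertical axis at the underside of the arm, 116 mm above the bench.
- latch_knob (a point): centre of the top of the black upright knob on the latch arm: a cylinder 14 mm in diameter and 26 mm tall, 55 mm from the pivot axis, top 150 mm above the bench.
- tip_box: closed pipette-tip box, 85 x 120 x 60 mm; bystander. Origin: centre of its underside.
- tube_rack: yellow tube rack, 100 x 200 x 28 mm; bystander. Origin: centre of its underside.
- wash_bottle: wash bottle, 64 mm diameter, 170 mm tall; bystander. Origin: centre of its underside.
- beaker: glass beaker, 70 mm diameter, 85 mm tall; bystander. Origin: centre of its underside.
- weigh_cup: small white weighing cup, 50 mm diameter, 30 mm tall; bystander. Origin: centre of its underside.
Mind the look-alikes: they are no part of the job. Of the things shaped like the cassette, the grey one is meant.

How it is judged:
By the outcome, as a careful person would: the job done as asked, in the order asked, and still so for the second after the job is handed in, with the robot touching nothing.
It also fails if it takes over 61 s, if anything falls off the work surface, if the arm or the gripper's body presses on something with over 40 N, if the wrist force passes 120 N, or if a joint passes its speed limit or range.

ROBOT

A 6-joint arm with a two-finger parallel gripper is mounted at the origin on the work surface. World frame = base frame: x ahead of the robot, y to its left, z up, the work surface at z = 0. Lengths are in m, angles in degrees, forces in N, time in s.
With the tool pointing down it reaches from about 0.3 to 0.75 m from the base axis. Payload 8.5 kg.
Tool frame: the origin (TCP) lies at the very end of the fingers, on their centre line; the grasp point (between the pads) lies 19 mm behind it (env.tcp_to_grasp is the distance from the TCP to the grasp point, in m); z points along the fingers, y is the line along which they close (so a half turn about z gives the same grasp; the last joint's range is limited). The gripper opens to 85 mm and grips with 20 to 120 N. Pads are 22 mm wide; open, the fingers measure 114 mm over their backs; the gripper's body (76 mm by 85 mm) begins 54 mm behind the grasp point. The pads swing forward as they close: fully open they stand 13 mm farther back than shut.
Start: joints at [53.841, 21.807, 74.336, -0, 83.858, -12.336], TCP at [0.222, 0.503, 0.231] pointing down, gripper open.
Joint ranges: [-178.18, 178.18], [-50.72, 133.34], [12.68, 142.11], [-81.47, 261.47], [9.98, 163.14], [-165.26, 165.26]. Speed limits (degrees/s): [136.94, 136.94, 180, 180, 180, 180].

INTERFACE

Orientations are given as a 3x3 rotation matrix whose columns are the frame's x, y, z axes.
In Python, from rig import status, get_image, env gives the robot as it stands.
- The arm moves only by the shell command python3 -m handwheel 'ROWS' [FORCE]. ROWS is text: rows parted by semicolons, each of 7 numbers parted by spaces: the shift along the world's x, y, z in cm, then the turn, a rotation vector about the world's x, y, z in degrees, then the opening, from 0 (shut) to 1 (fully open). In form: dx dy dz wx wy wz gripper; .... A call has 1 to 8 rows; each row is the pose to reach, as a shift and turn from the pose commanded when the call began; what a row does not reach only later rows make up. A row lasts 1/12 s, in which the tool goes at most 41.7 mm and 7.16 degrees, less where a joint would pass 70% of its speed; a pose out of reach is approached as far as the arm can. A call with a gripper value outside its range is refused whole. The fingers move at their own pace and stop on an object; FORCE is the grip in N (left out, the last holds). Time passes only in rows, so rows that repeat a pose let the fingers close. It gives the time, the measured TCP pose, the force, the opening and the grip force at its end, in the units of the state.
- status.observe(): the state, without advancing time (a new reading comes with each control period).
- get_image(name): name is "scene" or "top" or "wrist"; returns a dict with "color" (420x560x3 uint8, red, green, blue), "vertical_fov" (degrees; the focal length in pixels is half the picture's height over the tangent of half this angle, whatever the lens; pixels are square), "cx", "cy" (the principal point, pixels), "xyz" and "orientation" of the camera in the world. Camera axes: x right, y down, z forward; pixel columns grow to the right and rows downward; lengths in m; the calibration is good to about 2 mm. A picture is of the moment at which its call begins. There is no depth.
- env.close_job(): hands the job in; it is judged then, once.
The state is a dict: "time_s": time; "q": joint angles; "qvel": joint speeds; "joint_efforts": joint torques, N m; "position": TCP position; "tool_rot": TCP orientation; "ft_force": force on the tool from outside, world axes, zero at the start; "wrist_torque": the same for the moment, N m; "grip_width": finger opening in m; "gripper_force": force on a finger pad.
Only numpy, scipy, OpenCV 4.12 (cv2) and the standard library are available. Lean on these libraries where they do the work, as an engineer would, in place of code of your own. Each camera call takes 0.05 s, during which the arm holds its last target. There are 200 camera calls.

## Working session

There is one attempt and no reset: what is moved stays moved. The work goes in short steps, Python scripts to look and compute and a shell command to move; the robot and the scene stay as the last step left them, time stands still between calls to the robot, and variables do not carry over. Pictures are saved under pics/ and viewed, at most 13 in all, crops included, and the job is handed in when it is done.

```bash
mkdir -p pics; ls
cat > h.py <<'E'
import numpy as np, cv2
from rig import status, get_image, env
def snap(n,f):
    im=get_image(n); cv2.imwrite(f'pics/{f}.png',im['color'][:,:,::-1]); np.save(f'pics/{f}.npy',im,allow_pickle=True); return im
def load(f): return np.load(f'pics/{f}.npy',allow_pickle=True).item()
def ray(im,u,v):
    F=im['color'].shape[0]/2/np.tan(np.radians(im['vertical_fov'])/2)
    d=np.array(im['orientation'])@np.array([(u-im['cx'])/F,(v-im['cy'])/F,1]); return np.array(im['xyz']),d/np.linalg.norm(d)
def onz(im,u,v,z):
    o,d=ray(im,u,v); return o+d*(z-o[2])/d[2]
def proj(im,p):
    F=im['color'].shape[0]/2/np.tan(np.radians(im['vertical_fov'])/2)
    c=np.array(im['orientation']).T@(np.array(p)-np.array(im['xyz'])); return c[:2]/c[2]*F+np.array([im['cx'],im['cy']])
E
python3 - <<'E'
from h import *
a=snap('top','t0');b=snap('scene','s0')
for i in(a,b): print(i['xyz'],np.round(i['orientation'],3).tolist(),i['vertical_fov'],i['cx'],i['cy'])
s=status.observe();print(s['time_s'],s['position'],s['tool_rot'])
E
```

```text
pics
[ 2.99464426e-01 -8.77064837e-04  1.62103710e+00] [[0.016, -0.984, 0.176], [-1.0, -0.014, 0.01], [-0.008, -0.176, -0.984]] 46.344890264398025 283.63386105113585 207.93644878990418
[ 1.16454067 -0.20877985  0.8664582 ] [[0.32, 0.717, -0.619], [0.947, -0.234, 0.219], [0.012, -0.656, -0.754]] 56.899368359506184 282.7386636112444 205.9172213896849
0.1 [0.22198702 0.50290954 0.23074661] [[-9.14797654e-01  4.03911571e-01 -8.33443938e-04]
 [ 4.03912313e-01  9.14797017e-01 -1.12336878e-03]
 [ 3.08690377e-04 -1.36429340e-03 -9.99999022e-01]]
```

View pics/t0.png

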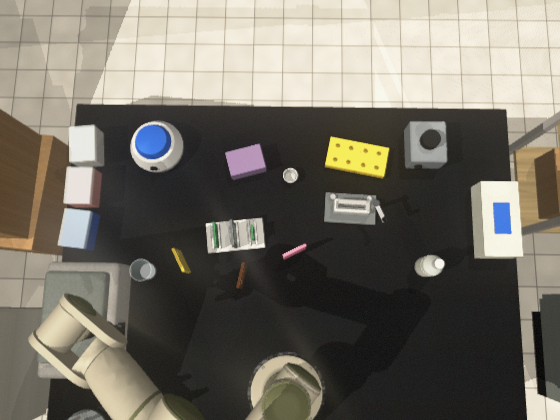

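View pics/s0.png

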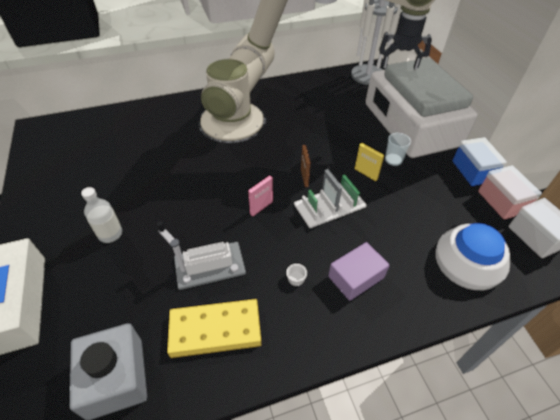

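The top view shows the rack at (235,235), the stand at (350,208) with its latch knob near (380,213). In the scene view the rack is at (330,200) and the stand at (208,262).
Candidates (scene pixels): pink slab (261,196), brown slab (306,166), yellow slab (368,162), green plates in the rack (313,200) and (349,190), grey tall slab in the middle of the rack (332,190). I choose the grey one and check it in a close crop.

Run:
```python
import cv2,numpy as np
s=cv2.imread('pics/s0.png');t=cv2.imread('pics/t0.png')
r=lambda a:cv2.resize(a,(400,300),interpolation=cv2.INTER_CUBIC)
A=r(s[150:225,280:380]);B=r(t[205:265,195:275]);C=r(s[215:290,150:250]);D=r(t[180:240,315:395])
cv2.imwrite('pics/c0.png',np.vstack([np.hstack([A,B]),np.hstack([C,D])]))
```

```text
(no output)
```

View pics/c0.png

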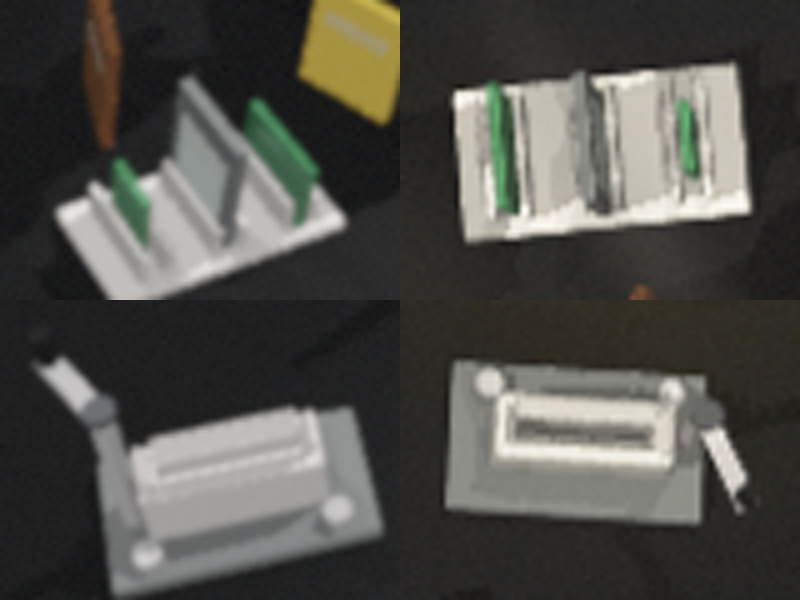

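The grey slab, with its pale window, stands in the rack's middle place: that is the cassette. The stand's post is on its −y end, with the latch arm open past −x. Next come rough positions from the top view.

Run:
```python
from h import *
t=load('t0')
def q(p,off): return [(onz(t,off[0]+(x%400)/5,off[1]+(y%300)/5,z)) for x,y,z in p]
R=np.array(q([(455,92,.005),(738,63,.005),(750,213,.005),(465,242,.005)],(195,205)))
S=np.array(q([(455,362,.012),(705,378,.012),(700,523,.012),(445,508,.012)],(315,180)))
for n,X in(('rack',R),('stand',S)):
    d=(X[1]+X[2]-X[0]-X[3])/2; e=(X[0]+X[1]-X[2]-X[3])/2
    print(n,X.mean(0).round(4),'len',np.linalg.norm(d).round(4),np.linalg.norm(e).round(4),'axis deg',np.degrees(np.arctan2(-d[1],-d[0])).round(2),np.degrees(np.arctan2(e[1],e[0])).round(2))
print('post top',q([(708,410,.124)],(315,180)),'knob',q([(742,505,.15)],(315,180)))
print('cass top', q([(580,75,.11),(600,208,.11)],(195,205)))
w=snap('wrist','w0');T=np.array(status.observe()['tool_rot'])
print((T.T@(np.array(w['xyz'])-status.observe()['position'])).round(4),(T.T@np.array(w['orientation'])).round(3).tolist(),w['vertical_fov'])
```

```text
rack [0.4934 0.1745 0.005 ] len 0.1891 0.1005 axis deg 96.73 6.07
stand [ 0.5884 -0.2056  0.012 ] len 0.168 0.0986 axis deg 87.26 -3.35
post top [array([ 0.58991267, -0.27317877,  0.124     ])] knob [array([ 0.52659743, -0.28798507,  0.15      ])]
cass top [array([0.52889829, 0.17850046, 0.11      ]), array([0.44604461, 0.163243  , 0.11      ])]
[ 7.030e-02 -1.000e-04 -1.418e-01] [[0.0, -0.961, -0.276], [1.0, 0.0, -0.0], [0.0, -0.276, 0.961]] 68.26233625649293
```

```bash
python3 -m handwheel '26.5 -33.2 0 0 0 30 1;26.5 -33.2 0 0 0 30 1;26.5 -33.2 0 0 0 30 1;26.5 -33.2 0 0 0 30 1;26.5 -33.2 0 0 0 30 1;26.5 -33.2 0 0 0 30 1;26.5 -33.2 0 0 0 30 1;26.5 -33.2 0 0 0 30 1'
```

```text
time_s: 0.82
position: [0.4196, 0.2553, 0.2313]
tool_rot: [[-0.994, -0.108, -0.0], [-0.108, 0.994, -0.0], [0.0, 0.0, -1.0]]
ft_force: [0.9, 0.6, -0.5]
grip_width: 0.0857
gripper_force: 0.0
```

```bash
python3 -m handwheel '6.8 -8.4 0 0 0 0 1;6.8 -8.4 0 0 0 0 1;6.8 -8.4 0 0 0 0 1;6.8 -8.4 0 0 0 0 1;6.8 -8.4 0 0 0 0 1' && python3 -c "
from h import *
snap('wrist','w1');s=status.observe();print(s['position'],s['tool_rot'])"
```

```text
time_s: 1.23
position: [0.4872, 0.1722, 0.2309]
tool_rot: [[-0.994, -0.105, -0.001], [-0.105, 0.994, 0.0], [0.001, 0.0, -1.0]]
ft_force: [0.3, 0.7, -0.2]
grip_width: 0.0854
gripper_force: 0.0
[0.48653608 0.17315569 0.23103568] [[-9.94272735e-01 -1.06868125e-01 -9.65423316e-04]
 [-1.06868385e-01  9.94273151e-01  2.21819743e-04]
 [ 9.36189023e-04  3.23722554e-04 -9.99999509e-01]]
```

View pics/w1.png

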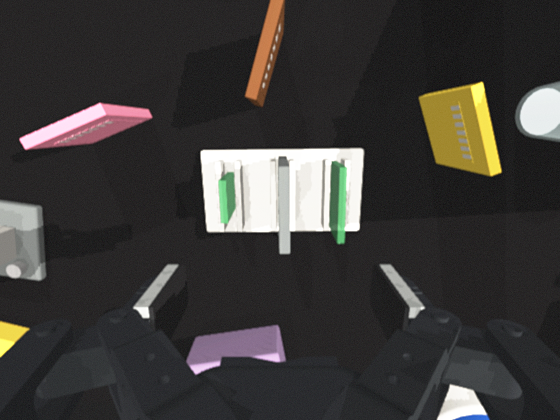

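The grey cassette's top edge runs from about (284,160) to (284,253), with a green plate on each side at (226,197) and (340,203). Next I measure its centre line and the rack's outline.

Run:
```python
from h import *
w=load('w1');c=w['color'].astype(int)
for v in (152,156,160,164,170,180,200,220,240,250,252,254): print(v,c[v,272:298].mean(1).astype(int).tolist())
m=((c.min(2)>150)).astype(np.uint8);m[:,:190]=0;m[:,375:]=0;m[260:]=0;m[:140]=0
k=max(cv2.findContours(m,0,2)[0],key=cv2.contourArea)
print(cv2.minAreaRect(k),cv2.boundingRect(k))
```

```text
152 [255, 255, 254, 254, 253, 254, 254, 254, 254, 254, 254, 254, 254, 254, 254, 254, 254, 254, 254, 254, 254, 254, 254, 254, 254, 254]
156 [255, 255, 252, 250, 255, 255, 227, 165, 160, 160, 162, 163, 160, 165, 224, 255, 255, 254, 253, 253, 253, 253, 253, 253, 253, 253]
160 [160, 158, 161, 177, 218, 217, 145, 107, 106, 107, 113, 109, 109, 112, 115, 157, 198, 190, 215, 226, 228, 242, 253, 253, 253, 253]
164 [238, 240, 233, 197, 216, 216, 139, 101, 106, 108, 109, 110, 106, 108, 103, 105, 121, 219, 255, 255, 255, 255, 255, 254, 253, 253]
170 [236, 239, 235, 207, 214, 213, 173, 191, 198, 197, 197, 195, 198, 195, 194, 194, 188, 220, 255, 255, 255, 255, 255, 246, 232, 237]
180 [249, 249, 245, 224, 224, 223, 180, 190, 197, 197, 194, 191, 196, 197, 196, 194, 187, 219, 255, 254, 253, 254, 255, 244, 219, 223]
200 [249, 248, 248, 242, 201, 205, 192, 190, 195, 196, 196, 196, 194, 197, 195, 191, 188, 218, 254, 254, 253, 254, 253, 234, 219, 218]
220 [246, 248, 249, 245, 205, 208, 200, 181, 190, 197, 197, 194, 194, 196, 194, 195, 190, 222, 254, 254, 254, 255, 255, 242, 229, 235]
240 [41, 38, 35, 40, 37, 31, 70, 150, 194, 199, 196, 197, 195, 193, 195, 194, 201, 187, 102, 32, 31, 37, 34, 39, 34, 34]
250 [36, 39, 36, 39, 41, 33, 54, 129, 192, 201, 198, 194, 195, 194, 193, 193, 201, 190, 108, 34, 35, 30, 36, 31, 36, 32]
252 [38, 36, 40, 44, 32, 35, 51, 118, 193, 201, 193, 195, 197, 194, 194, 194, 196, 174, 95, 38, 33, 37, 34, 39, 33, 32]
254 [41, 36, 40, 36, 34, 38, 36, 49, 81, 84, 82, 80, 81, 83, 81, 81, 77, 62, 40, 29, 39, 38, 35, 33, 33, 36]
((282.5339050292969, 200.81283569335938), (104.47435760498047, 162.14486694335938), 89.30972290039062) (201, 148, 163, 106)
```

Run:
```python
from h import *
w=load('w1')
a=onz(w,283.4,167,.11);b=onz(w,284.5,253.6,.11);print(a,b,np.linalg.norm(b-a),(a+b)/2,np.degrees(np.arctan2((b-a)[1],(b-a)[0])))
s=status.observe();p=np.array(s['position']);print(((a+b)/2-p)*100, np.degrees(np.arctan2(s['tool_rot'][1][1],s['tool_rot'][0][1])))
print(onz(w,278.5,170,.11),onz(w,289.3,170,.11))
```

```text
[0.45068965 0.17256643 0.11      ] [0.52917354 0.18224197 0.11      ] 0.079078043086826 [0.48993159 0.1774042  0.11      ] 7.028001822317564
[  0.33955118   0.42485083 -12.10356775] 96.13480826987839
[0.45364789 0.16871286 0.11      ] [0.45268299 0.17781961 0.11      ]
```

```bash
python3 -m handwheel '0.35 0.42 -4 0 0 1 0.6;0.35 0.42 -8 0 0 1 0.6;0.35 0.42 -11 0 0 1 0.6;0.35 0.42 -13 0 0 1 0.6;0.35 0.42 -14.2 0 0 1 0.6;0.35 0.42 -15 0 0 1 0.6;0.35 0.42 -15 0 0 1 0.6;0.35 0.42 -15 0 0 1 0.6' 40 && python3 -m handwheel '0 0 0 0 0 0 0;0 0 0 0 0 0 0;0 0 0 0 0 0 0;0 0 0 0 0 0 0;0 0 0 0 0 0 0;0 0 0 0 0 0 0;0 0 0 0 0 0 0;0 0 0 0 0 0 0' 40
```

```text
time_s: 1.95
position: [0.4901, 0.1781, 0.0818]
tool_rot: [[-0.992, -0.126, 0.0], [-0.126, 0.992, 0.0], [-0.0, 0.0, -1.0]]
ft_force: [-0.3, -0.3, 0.6]
grip_width: 0.0513
gripper_force: 0.0
time_s: 2.62
position: [0.4907, 0.1774, 0.0821]
tool_rot: [[-0.992, -0.125, 0.001], [-0.125, 0.992, 0.0], [-0.001, 0.0, -1.0]]
ft_force: [-1.1, -0.7, 5.2]
grip_width: 0.0094
gripper_force: 40.1
```

```bash
python3 -m handwheel '0 0 1 0 0 0 0;0 0 2.5 0 0 0 0;0 0 5 0 0 0 0;0 0 8 0 0 0 0;0 0 11 0 0 0 0;0 0 13 0 0 0 0;0 0 15 0 0 0 0;0 0 15 0 0 0 0' 60 && python3 -c "
from h import *
snap('wrist','w2')
w=snap('scene','s2')"
python3 -c "
import cv2,numpy as np
a=cv2.imread('pics/w2.png');b=cv2.resize(cv2.imread('pics/s2.png')[60:240,260:400],(327,420))
cv2.imwrite('pics/v2.png',cv2.resize(np.hstack([a,b]),(800,379)))"
```

```text
time_s: 3.28
position: [0.4914, 0.1775, 0.2349]
tool_rot: [[-0.992, -0.125, 0.007], [-0.125, 0.992, 0.001], [-0.007, -0.0, -1.0]]
ft_force: [0.4, 0.0, -1.0]
grip_width: 0.0086
gripper_force: 59.3
```

View pics/v2.png

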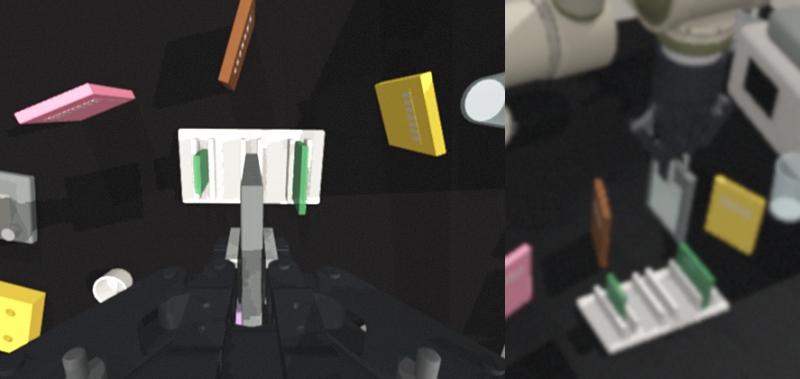

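The cassette is held square in the fingers and clear of the rack, and both green plates stayed in place. I go towards the stand next, with the wrist camera looking down on it beside the cassette.

```bash
python3 -m handwheel '1.5 -3.8 1 0 0 0 0;3 -7.6 2 0 0 0 0;4.5 -11.4 3 0 0 0 0;6 -15.2 4 0 0 0 0;7.5 -19 5 0 0 0 0;9 -22.6 6 0 0 0 0;10.5 -26.2 6.5 0 0 0 0;12 -30 6.5 0 0 0 0' && python3 -m handwheel '1.5 -3 0 0 0 0 0;3 -6 0 0 0 0 0;3.7 -8.2 0 0 0 0 0;3.7 -8.2 0 0 0 0 0;3.7 -8.2 0 0 0 0 0' && python3 -c "
from h import *
snap('wrist','w3');s=status.observe();print(s['position'],s['tool_rot'])"
```

```text
time_s: 4.05
position: [0.6108, -0.1246, 0.2955]
tool_rot: [[-0.992, -0.125, -0.001], [-0.125, 0.992, 0.001], [0.001, 0.001, -1.0]]
ft_force: [1.3, 1.0, -1.8]
grip_width: 0.0089
gripper_force: 59.5
time_s: 4.47
position: [0.6472, -0.2058, 0.293]
tool_rot: [[-0.992, -0.123, -0.004], [-0.123, 0.992, 0.002], [0.004, 0.003, -1.0]]
ft_force: [0.6, 0.6, -1.8]
grip_width: 0.0091
gripper_force: 59.5
[ 0.64713545 -0.20469755  0.29405401] [[-0.99221593 -0.12448895 -0.00317081]
 [-0.12449542  0.9922183   0.00193227]
 [ 0.00290559  0.00231198 -0.99999311]]
```

View pics/w3.png

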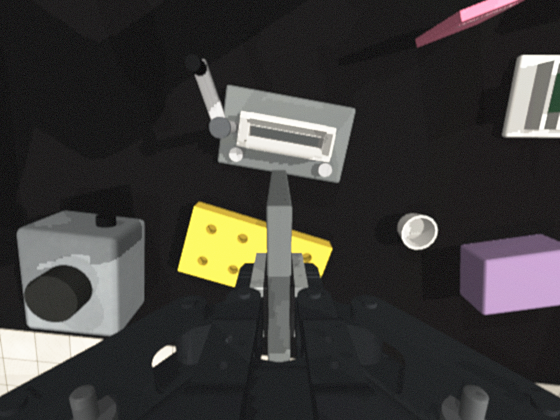

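The stand is unobstructed: base corners near (229,85), (355,108), (341,182), (219,161). The lips surround the slot at about (288,136), the post top is at (221,127) and the knob at (196,63). I measure these numerically.

Run:
```python
from h import *
w=load('w3');c=w['color'].astype(int).mean(2)
m=(c>75).astype(np.uint8);m[:, :208]=0;m[190:]=0;m[:70]=0;m[:,375:]=0;m[172:,262:300]=0
m=cv2.morphologyEx(m,cv2.MORPH_OPEN,np.ones((3,3)))
k=max(cv2.findContours(m,0,1)[0],key=cv2.contourArea).astype(float)[:,0]
P=np.array([onz(w,*p,.012) for p in k])[:,:2]
# side lines by nearest to expected corners -> robust fit
C=np.array([[229,85],[355,108],[341,182],[219,161]],float);L=[]
for i in range(4):
    a,b=C[i],C[(i+1)%4];t=(k-a)@(b-a)/((b-a)@(b-a));n=np.array([-(b-a)[1],(b-a)[0]])/np.linalg.norm(b-a)
    s=(t>.12)&(t<.88)&(abs((k-a)@n)<5)
    L.append(cv2.fitLine(P[s].astype(np.float32),cv2.DIST_HUBER,0,1e-4,1e-4).ravel());print(i,s.sum(),np.degrees(np.arctan2(L[-1][1],L[-1][0])))
def X(l,m): 
    t=np.linalg.solve(np.c_[l[:2],-m[:2]],m[2:]-l[2:]);return l[2:]+t[0]*l[:2]
Q=np.array([X(L[i-1],L[i]) for i in range(4)])
print(Q.round(4),Q.mean(0),[np.linalg.norm(Q[i]-Q[i-1]).round(4) for i in range(4)])
d=(Q[1]+Q[2]-Q[0]-Q[3]);print('ydir',np.degrees(np.arctan2(d[1],d[0])))
# white lips
lm=((c>205)).astype(np.uint8);lm[:,:230]=0;lm[:,345:]=0;lm[:100]=0;lm[165:]=0
kk=max(cv2.findContours(lm,0,1)[0],key=cv2.contourArea);r=cv2.minAreaRect(kk);print(r)
B=np.array([onz(w,*p,.068) for p in cv2.boxPoints(r)]);print(B.mean(0),[np.linalg.norm(B[i]-B[i-1]).round(4) for i in range(4)])
cr=w['color'][50:190,185:365,::-1];cv2.imwrite('pics/c3.png',cv2.resize(cr,(770,599),interpolation=cv2.INTER_CUBIC))
```

```text
0 95 87.246666
1 56 -2.7418513
2 97 87.46262
3 33 -2.5646572
[[ 0.5351 -0.2853]
 [ 0.5432 -0.1175]
 [ 0.6408 -0.1222]
 [ 0.6334 -0.2897]] [ 0.5881326  -0.20367351] [np.float32(0.0983), np.float32(0.168), np.float32(0.0977), np.float32(0.1677)]
ydir 87.35456
((285.58001708984375, 136.05999755859375), (97.22423553466797, 35.687644958496094), 10.304845809936523)
[ 0.58798651 -0.203943    0.068     ] [np.float64(0.1135), np.float64(0.0396), np.float64(0.1102), np.float64(0.0402)]
```

View pics/c3.png

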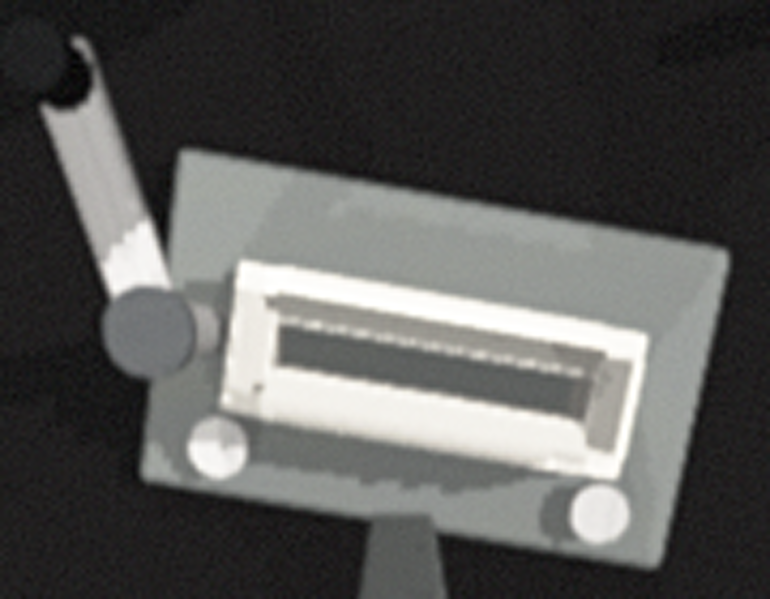

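The crop confirms a clear slot, with the post at crop (150,332) and the arm running to the knob at (45,65). The base centre and the lip centre agree at (0.588, −0.204), with stand x at −2.65°. I turn −99.8° and centre the cassette over the slot.

```bash
python3 -m handwheel '-2 0 0 0 0 -7 0;-4 0 0 0 0 -14 0;-5.9 0 0 0 0 -21 0;-5.9 0 0 0 0 -28 0;-5.9 0 0 0 0 -35 0;-5.9 0 0 0 0 -42 0;-5.9 0 0 0 0 -49 0;-5.9 0 0 0 0 -56 0' && python3 -m handwheel '0 0 0 0 0 -7 0;0 0 -2 0 0 -14 0;0 0 -4 0 0 -21 0;0 0 -6 0 0 -28 0;0 0 -8 0 0 -35 0;0 0 -10 0 0 -42 0;0 0 -10 0 0 -43.8 0;0 0 -10 0 0 -43.8 0' && python3 -m handwheel '0 0 0 0 0 0 0;0 0 0 0 0 0 0;0 0 0 0 0 0 0'
python3 - <<'E'
from h import *
s=status.observe();print(s['position'],np.degrees(np.arctan2(s['tool_rot'][1][1],s['tool_rot'][0][1])))
w=load('w3')
def px(x,y): return 185+x/4.278,50+y/4.278
p=onz(w,*px(150,332),.124)
e=onz(w,*px(84,40),.124);a=onz(w,*px(105,285),.124);b=onz(w,*px(168,270),.124);c=onz(w,*px(45,110),.124);d=onz(w,*px(100,95),.124)
v=(c+d-a-b)[:2];print('post',p,'armdir',np.degrees(np.arctan2(v[1],v[0])))
k=onz(w,*px(40,58),.150);print('knob?',k,np.linalg.norm(k[:2]-p[:2]),np.degrees(np.arctan2(*(k-p)[[1,0]])))
t=np.radians(87.35);print('pivot pred',np.array([.588,-.204])-.066*np.array([np.cos(t),np.sin(t)]))
snap('wrist','w4');snap('scene','s4')
A=load('w4')['color'][:,:,::-1];B=cv2.resize(load('s4')['color'][150:300,140:280,::-1],(392,420))
cv2.imwrite('pics/v4.png',cv2.resize(np.hstack([A,B]),(800,353)))
E
```

```text
time_s: 5.18
position: [0.588, -0.2032, 0.296]
tool_rot: [[-0.655, 0.756, -0.001], [0.756, 0.655, 0.001], [0.001, -0.0, -1.0]]
ft_force: [-0.1, -0.1, -1.1]
grip_width: 0.009
gripper_force: 59.5
time_s: 5.85
position: [0.5876, -0.203, 0.1949]
tool_rot: [[0.045, 0.999, -0.003], [0.999, -0.045, 0.002], [0.002, -0.003, -1.0]]
ft_force: [-0.2, 0.7, -0.7]
grip_width: 0.0093
gripper_force: 59.3
time_s: 6.1
position: [0.5884, -0.2044, 0.1971]
tool_rot: [[0.044, 0.999, 0.001], [0.999, -0.044, -0.001], [-0.001, 0.001, -1.0]]
ft_force: [0.9, -0.8, -2.0]
grip_width: 0.0093
gripper_force: 59.4
[ 0.58843364 -0.20438622  0.19705354] -2.5465941078754457
post [ 0.58615578 -0.26986691  0.124     ] armdir -154.6840658662245
knob? [ 0.53636382 -0.2904548   0.15      ] 0.053880426290730726 -157.53596938994735
pivot pred [ 0.58494851 -0.26992942]
```

View pics/v4.png

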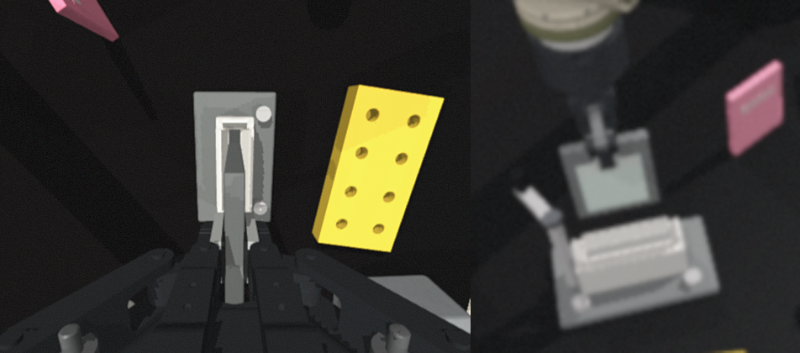

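The cassette hangs centred over the slot and parallel to it: the wrist view shows the cassette at column 234 and the slot at 235. I lower it in stages, watching the force.

```bash
python3 -m handwheel '0 0 -1.5 0 0 0 0;0 0 -3 0 0 0 0;0 0 -4.5 0 0 0 0;0 0 -5.3 0 0 0 0;0 0 -5.8 0 0 0 0;0 0 -6.2 0 0 0 0;0 0 -6.6 0 0 0 0;0 0 -7 0 0 0 0' && python3 -m handwheel '0 0 -0.3 0 0 0 0;0 0 -0.6 0 0 0 0;0 0 -0.9 0 0 0 0;0 0 -0.9 0 0 0 0'
```

```text
time_s: 6.87
position: [0.5886, -0.2048, 0.1267]
tool_rot: [[0.046, 0.999, 0.001], [0.999, -0.046, -0.001], [-0.001, 0.001, -1.0]]
ft_force: [0.0, 0.5, -1.6]
grip_width: 0.009
gripper_force: 59.5
time_s: 7.2
position: [0.5881, -0.2046, 0.1168]
tool_rot: [[0.046, 0.999, -0.001], [0.999, -0.046, 0.0], [0.0, -0.001, -1.0]]
ft_force: [0.6, 0.4, -1.7]
grip_width: 0.0091
gripper_force: 59.5
```

```bash
python3 -m handwheel '0 0 -0.4 0 0 0 0;0 0 -0.8 0 0 0 0;0 0 -1.2 0 0 0 0;0 0 -1.6 0 0 0 0;0 0 -2 0 0 0 0;0 0 -2.4 0 0 0 0;0 0 -2.8 0 0 0 0;0 0 -2.9 0 0 0 0'; python3 -m handwheel '0 0 -0.1 0 0 0 0;0 0 -0.2 0 0 0 0;0 0 -0.3 0 0 0 0;0 0 -0.4 0 0 0 0;0 0 -0.4 0 0 0 0'
```

```text
time_s: 7.87
position: [0.588, -0.2045, 0.0875]
tool_rot: [[0.046, 0.999, -0.001], [0.999, -0.046, 0.001], [0.001, -0.001, -1.0]]
ft_force: [-0.1, -0.3, -1.7]
grip_width: 0.0091
gripper_force: 59.5
time_s: 8.28
position: [0.5883, -0.2047, 0.0843]
tool_rot: [[0.046, 0.999, 0.0], [0.999, -0.046, -0.0], [-0.0, 0.0, -1.0]]
ft_force: [-1.0, 0.5, -1.7]
grip_width: 0.0089
gripper_force: 59.6
```

```bash
python3 -m handwheel '0 0 -0.05 0 0 0 0;0 0 -0.1 0 0 0 0;0 0 -0.15 0 0 0 0;0 0 -0.15 0 0 0 0'; python3 -m handwheel '0 0 -0.05 0 0 0 0;0 0 -0.1 0 0 0 0;0 0 -0.15 0 0 0 0;0 0 -0.15 0 0 0 0'
```

```text
time_s: 8.62
position: [0.5885, -0.2047, 0.0842]
tool_rot: [[0.046, 0.999, 0.001], [0.999, -0.046, -0.001], [-0.001, 0.001, -1.0]]
ft_force: [-2.3, 2.3, 8.0]
grip_width: 0.0091
gripper_force: 61.0
time_s: 8.95
position: [0.5887, -0.2047, 0.0842]
tool_rot: [[0.045, 0.999, 0.002], [0.999, -0.045, -0.001], [-0.001, 0.003, -1.0]]
ft_force: [-4.6, 3.2, 17.9]
grip_width: 0.0089
gripper_force: 62.5
```

Floor contact came at the predicted height (TCP 0.084, 18 N). I ease the press and release, then rise.

```bash
python3 -m handwheel '0 0 0.2 0 0 0 0;0 0 0.2 0 0 0 0.3;0 0 0.2 0 0 0 0.5;0 0 0.2 0 0 0 0.5;0 0 0.2 0 0 0 0.5;0 0 0.2 0 0 0 0.5' && python3 -m handwheel '0 0 2 0 0 0 0.5;0 0 5 0 0 0 0.5;0 0 8 0 0 0 0.5;0 1 11 0 0 0 0.5;0 1 14 0 0 0 0.5;0 1 15 0 0 0 0.5;0 1 15 0 0 0 0.5'
python3 - <<'E'
from h import *
s=status.observe();print(s['position'])
A=snap('wrist','w5')['color'][:,:,::-1];B=cv2.resize(snap('scene','s5')['color'][200:300,140:260,::-1],(504,420),interpolation=cv2.INTER_CUBIC)
cv2.imwrite('pics/v5.png',cv2.resize(np.hstack([A,B]),(800,316)))
E
```

```text
time_s: 9.45
position: [0.5883, -0.2047, 0.0831]
tool_rot: [[0.046, 0.999, -0.0], [0.999, -0.046, 0.0], [0.0, -0.0, -1.0]]
ft_force: [0.2, 0.8, 0.2]
grip_width: 0.0428
gripper_force: 0.0
time_s: 10.03
position: [0.5891, -0.195, 0.236]
tool_rot: [[0.046, 0.999, 0.005], [0.999, -0.046, -0.003], [-0.002, 0.005, -1.0]]
ft_force: [-0.1, 0.0, -0.2]
grip_width: 0.0427
gripper_force: 0.0
[ 0.58907487 -0.19499764  0.2360322 ]
```

View pics/v5.png

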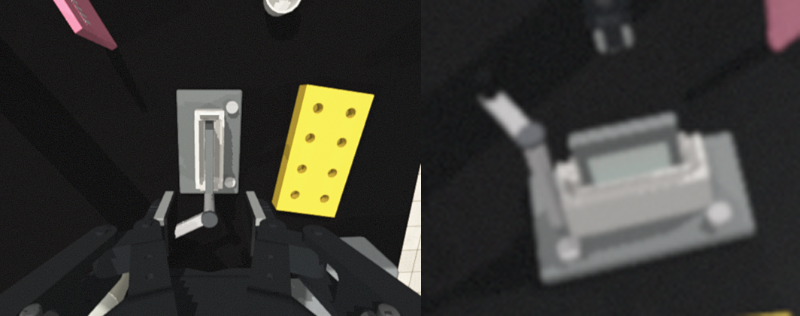

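The cassette stands seated (in the right panel only its upper part shows above the lips) and the latch is open and untouched. Next I go over the knob at about (0.535, −0.292), with the closing line tangential to the latch's swing.

```bash
python3 -m handwheel '-1 -2 0 0 0 7 0.5;-2 -4 0 0 0 14 0.5;-3 -6 0 0 0 21 0.5;-4 -8 0 0 0 28 0.5;-5.4 -9.7 0 0 0 35 0.5;-5.4 -9.7 0 0 0 42 0.5;-5.4 -9.7 0 0 0 49 0.5;-5.4 -9.7 0 0 0 56 0.5' >/dev/null && python3 -m handwheel '0 0 0 0 0 7 0.5;0 0 0 0 0 14 0.5;0 0 0 0 0 21 0.5;0 0 0 0 0 28 0.5;0 0 0 0 0 35 0.5;0 0 0 0 0 42 0.5;0 0 0 0 0 49 0.5;0 0 0 0 0 56 0.5'  && python3 -m handwheel '0 0 0 0 0 4.6 0.5;0 0 0 0 0 4.6 0.5'
python3 - <<'E'
from h import *
s=status.observe();print(s['position'],s['q'])
w=snap('wrist','w6');print(proj(w,[.5351,-.2923,.15]),proj(w,[.5853,-.2699,.124]))
cv2.imwrite('pics/v6.png',w['color'][:,:,::-1])
E
```

```text
time_s: 11.47
position: [0.5337, -0.2914, 0.2307]
tool_rot: [[-0.941, -0.337, -0.003], [-0.337, 0.941, 0.003], [0.002, 0.004, -1.0]]
ft_force: [0.5, 0.6, -0.5]
grip_width: 0.0425
gripper_force: 0.0
time_s: 11.63
position: [0.5338, -0.2915, 0.2309]
tool_rot: [[-0.913, -0.409, -0.003], [-0.409, 0.913, 0.003], [0.002, 0.004, -1.0]]
ft_force: [-0.4, 0.5, -0.0]
grip_width: 0.0429
gripper_force: 0.0
[ 0.53380055 -0.29145398  0.23092148] [-3.97743163e+01  2.78857217e+01  6.43181327e+01  9.21320248e-04
  8.80322357e+01 -1.53896740e+02]
[276.27541975 223.22153251] [276.39774035 273.59214938]
```

View pics/v6.png

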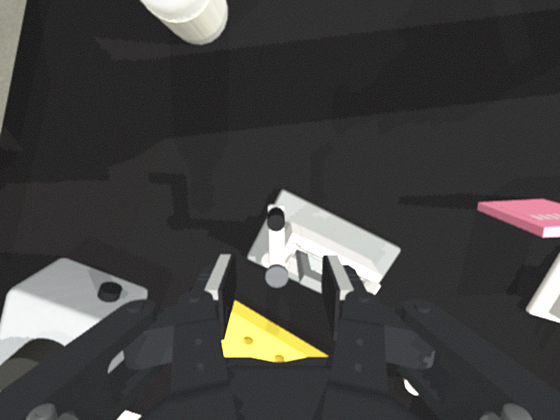

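The knob at (276,218) and the post at (276,276) lie within 4 px of the prediction, and the knob is centred between the fingers. I descend and grip it.

```bash
python3 -m handwheel '0 0 -3 0 0 0 0.5;0 0 -6 0 0 0 0.5;0 0 -8 0 0 0 0.5;0 0 -9.4 0 0 0 0.5;0 0 -10.1 0 0 0 0.5;0 0 -10.1 0 0 0 0.5;0 0 -10.1 0 0 0 0.5' && python3 -m handwheel '0 0 0 0 0 0 0;0 0 0 0 0 0 0;0 0 0 0 0 0 0;0 0 0 0 0 0 0;0 0 0 0 0 0 0;0 0 0 0 0 0 0;0 0 0 0 0 0 0' 25
python3 - <<'E'
import numpy as np
P=np.array([.5853,-.2699]);from rig import status
p=np.array(status.observe()['position'])[:2];r=p-P;a=np.arctan2(r[1],r[0]);print(np.degrees(a)%360,np.linalg.norm(r))
for k in range(1,18):
    t=-min(7*k,117.5);b=np.radians(204+t);q=P+.055*np.array([np.cos(b),np.sin(b)]);print(k,t,((q-p)*100).round(2))
E
```

```text
time_s: 12.27
position: [0.5344, -0.2918, 0.1324]
tool_rot: [[-0.914, -0.405, -0.0], [-0.405, 0.914, 0.0], [0.0, 0.0, -1.0]]
ft_force: [0.7, -0.4, -0.1]
grip_width: 0.0427
gripper_force: 0.0
time_s: 12.85
position: [0.5346, -0.2919, 0.1332]
tool_rot: [[-0.914, -0.406, 0.001], [-0.406, 0.914, -0.001], [-0.001, -0.002, -1.0]]
ft_force: [-0.9, -0.5, 5.9]
grip_width: 0.0125
gripper_force: 25.6
203.46964409842363 0.05532308064283015
1 -7 [-0.19  0.6 ]
2 -14 [-0.34  1.25]
3 -21 [-0.42  1.92]
4 -28 [-0.41  2.59]
5 -35 [-0.32  3.25]
6 -42 [-0.16  3.9 ]
7 -49 [0.09 4.53]
8 -56 [0.41 5.12]
9 -63 [0.8  5.66]
10 -70 [1.25 6.16]
11 -77 [1.76 6.6 ]
12 -84 [2.32 6.97]
13 -91 [2.93 7.27]
14 -98 [3.56 7.49]
15 -105 [4.21 7.64]
16 -112 [4.88 7.7 ]
17 -117.5 [5.41 7.69]
```

The knob is gripped. I swing it clockwise along the arc.

```bash
python3 -m handwheel '-0.19 0.6 0 0 0 -7 0;-0.34 1.25 0 0 0 -14 0;-0.42 1.92 0 0 0 -21 0;-0.41 2.59 0 0 0 -28 0;-0.32 3.25 0 0 0 -35 0;-0.16 3.9 0 0 0 -42 0;0.09 4.53 0 0 0 -49 0;0.41 5.12 0 0 0 -56 0' 25
```

```text
time_s: 13.52
position: [0.5385, -0.2402, 0.1333]
tool_rot: [[-0.845, 0.535, 0.001], [0.535, 0.845, -0.001], [-0.001, -0.0, -1.0]]
ft_force: [-1.0, -0.6, 6.2]
grip_width: 0.0129
gripper_force: 25.7
```

```bash
python3 -m handwheel '0.39 0.54 0 0 0 -7 0;0.84 1.04 0 0 0 -14 0;1.35 1.48 0 0 0 -21 0;1.91 1.85 0 0 0 -28 0;2.52 2.15 0 0 0 -35 0;3.15 2.37 0 0 0 -42 0;3.8 2.52 0 0 0 -49 0;4.47 2.58 0 0 0 -56 0' 25; python3 -m handwheel '0.25 0 0 0 0 -2.5 0;0.5 0 0 0 0 -5 0;0.5 0 0 0 0 -5 0;0.5 0 0 0 0 -5 0' 25
```

```text
time_s: 14.18
position: [0.5838, -0.2142, 0.1333]
tool_rot: [[-0.029, 1.0, 0.002], [1.0, 0.029, -0.0], [-0.0, 0.002, -1.0]]
ft_force: [-0.2, 0.9, 6.3]
grip_width: 0.0128
gripper_force: 25.6
time_s: 14.52
position: [0.5885, -0.2142, 0.1333]
tool_rot: [[0.053, 0.999, 0.001], [0.999, -0.053, 0.0], [0.0, 0.001, -1.0]]
ft_force: [-0.9, 3.1, 6.4]
grip_width: 0.0127
gripper_force: 25.7
```

```bash
python3 -m handwheel '0.1 0 0 0 0 0 0;0.2 0 0 0 0 0 0;0.2 0 0 0 0 0 0;0.2 0 0 0 0 0 0' 25;python3 -m handwheel '0.1 0 0 0 0 0 0;0.2 0 0 0 0 0 0;0.2 0 0 0 0 0 0;0.2 0 0 0 0 0 0' 25
```

```text
time_s: 14.85
position: [0.5887, -0.2142, 0.1331]
tool_rot: [[0.053, 0.999, -0.003], [0.999, -0.053, 0.001], [0.001, -0.003, -1.0]]
ft_force: [-9.9, 2.8, 9.9]
grip_width: 0.0123
gripper_force: 26.1
time_s: 15.18
position: [0.589, -0.2142, 0.133]
tool_rot: [[0.053, 0.999, -0.008], [0.999, -0.053, 0.001], [0.001, -0.008, -1.0]]
ft_force: [-18.3, 3.3, 13.8]
grip_width: 0.0127
gripper_force: 26.6
```

It is at the stop (18 N, no further motion). I ease off, open, lift clear and check.

```bash
python3 -m handwheel '-0.3 0 0 0 0 0 0;-0.35 0 0 0 0 0 0.3;-0.35 0 0 0 0 0 0.5;-0.35 0 0 0 0 0 0.5;-0.35 0 0 0 0 0 0.5;-0.35 0 0 0 0 0 0.5' && python3 -m handwheel '0 0 3 0 0 0 0.5;0 0 6 0 0 0 0.5;0 0 9 0 0 0 0.5;0 0 12 0 0 0 0.5;0 4 14 0 0 0 0.5;0 8 14 0 0 0 0.5;0 8 14 0 0 0 0.5'
python3 - <<'E'
from h import *
A=cv2.resize(snap('top','t7')['color'][170:270,190:400,::-1],(800,380),interpolation=cv2.INTER_CUBIC)
B=cv2.resize(snap('scene','s7')['color'][130:310,140:400,::-1],(318,220));C=cv2.resize(snap('wrist','w7')['color'][60:280,100:450,::-1],(482,220))
cv2.imwrite('pics/v7.png',np.vstack([A,np.hstack([B,C])]))
E
```

```text
time_s: 15.68
position: [0.5887, -0.2147, 0.1321]
tool_rot: [[0.053, 0.999, -0.0], [0.999, -0.053, 0.0], [0.0, -0.0, -1.0]]
ft_force: [-0.4, 1.0, 0.3]
grip_width: 0.0425
gripper_force: 0.0
time_s: 16.27
position: [0.5889, -0.1292, 0.2745]
tool_rot: [[0.048, 0.999, 0.003], [0.999, -0.048, 0.001], [0.001, 0.003, -1.0]]
ft_force: [0.0, 0.1, 0.0]
grip_width: 0.0423
gripper_force: 0.0
```

View pics/v7.png

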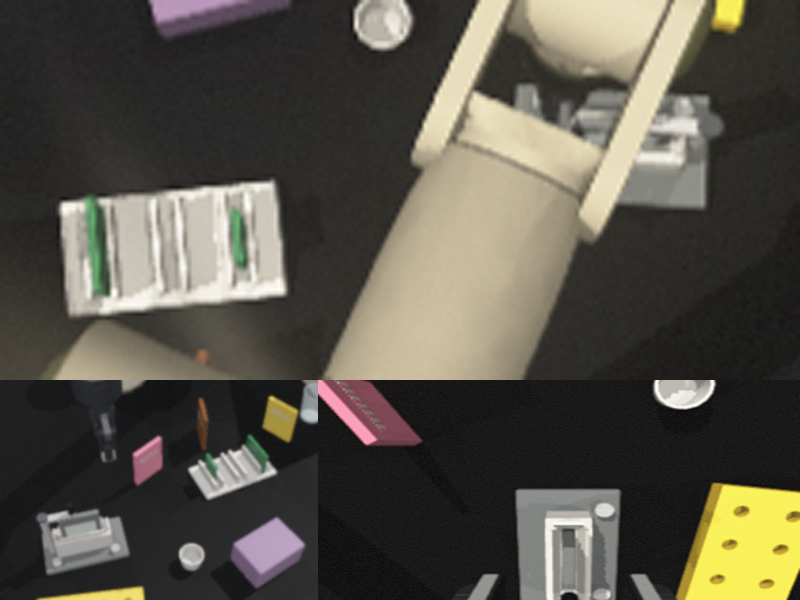

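The cassette stands in the slot with the latch arm lying over its top edge (knob at the bottom centre of the wrist panel). The rack holds both green plates, the other things are where they were, and the gripper is clear.

```bash
python3 -c "
from rig import env
print(env.close_job())"
```

```text
the job is handed in; nothing more can be done
None
```

The grey cassette is seated on the slot's floor, the latch is closed against its stop over the cassette's top edge, and the job was handed in at about 16 s; the hand-in returned no verdict.

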